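Show the round quilting template to the inspection camera

ROBOT

A 7-joint arm with a two-finger parallel gripper is mounted at the origin on the work surface. World frame = base frame: x ahead of the robot, y to its left, z up, the work surface at z = 0. Lengths are in mm, angles in degrees, forces in N, time in s.
With the tool pointing down it reaches from about 350 to 900 mm from the base axis. Payload 8.1 kg.
Tool frame: the origin (TCP) lies between the finger pads; the fingertips stand 19 mm ahead of it and the grasp point (between the pads) is the TCP; z points along the fingers, y is the line along which they close (so a half turn about z gives the same grasp; the last joint's range is limited). The gripper opens to 85 mm and grips with 20 to 120 N. Pads are 22 mm wide; open, the fingers measure 114 mm over their backs; the gripper's body (76 mm by 85 mm) begins 54 mm behind the grasp point. The pads swing forward as they close: fully open they stand 13 mm farther back than shut.
Start: joints at [69.351, 24.895, 1.432, 90.138, -0.665, 64.973, -4.303], TCP at [159.321, -604.365, 250.323] pointing down, gripper open.
Joint ranges: [-149.89, 149.89], [-25.12, 119.58], [-72.63, 75.52], [4.76, 147.25], [-75.54, 255.54], [6.69, 114.76], [-157.13, 157.13]. Speed limits (degrees/s): [127.2, 127.2, 172.46, 172.46, 180, 180, 180].

INTERFACE

Orientations are given as [roll, pitch, yaw] about the fixed x, y, z axes, in that order (R = Rz(yaw) Ry(pitch) Rx(roll)).
In Python, from bench import * gives the robot as it stands.
- The arm moves only by the tool carry_out, never from a script. Its argument "increments" is a list of rows, each a list of 2 entries, a list of its own where there are three numbers: the shift along the world's x, y, z as a fraction of full scale, then the turn, a rotation vector about the world's x, y, z as a fraction of full scale. A call has 1 to 20 rows; each row is the pose to reach, as a shift and turn from the pose commanded when the call began; what a row does not reach only later rows make up. Full scale, the value 1, is 0.1 m for a shift and 2 rad for a turn. A row lasts 1/10 s, in which the tool goes at most 50 mm and 8.59 degrees, less where a joint would pass 70% of its speed; a pose out of reach is approached as far as the arm can. A call with a number of a shift or a turn outside -1 to 1 is refused whole. A call with a gripper value outside its range is refused whole. "jaw" is the opening, from 0 (shut) to 1 (fully open), set as the call begins (left out, the last holds). The fingers move at their own pace and stop on an object; "force" is the grip in N (left out, the last holds). Time passes only in rows, so rows that repeat a pose let the fingers close. It gives the time, the measured TCP pose, the force, the opening and the grip force at its end, in the units of the state.
- observe(): the state, without advancing time (a new reading comes with each control period).
- read_camera(name): name is "scene" or "side" or "wrist"; returns (picture, depth): 420x560x3 uint8, red, green, blue; 420x560 float32, mm along the optical axis (not along the pixel's ray), 0 where there is no reading.
- calibration(name): a dict with "fovy" (degrees; the focal length in pixels is half the picture's height over the tangent of half this angle, whatever the lens; pixels are square), "cx", "cy" (the principal point, pixels), "k1" (the pictures are not rectified: a ray, as slopes to the right and down, at radius r is drawn at 1 + k1 r^2 times it, then the intrinsics apply), "pose" (4x4, takes a point from camera to world coordinates); the wrist camera has in their place "mount" (4x4, takes a point from camera to tool coordinates, whose origin is the TCP and whose axes are the flange's). Camera axes: x right, y down, z forward; pixel columns grow to the right and rows downward; lengths in mm; the calibration is good to about 2 mm. A picture is of the moment at which its call begins: read the wrist's pose just before it. calibration takes no time and is no camera call.
- sign_off(): hands the job in; it is judged then, once.
The state is a dict: "clock": time; "joint_pos": joint angles; "joint_velocities": joint speeds; "joint_efforts": joint torques, N m; "ee_pos": TCP position; "ee_rot": TCP orientation; "contact_force": force on the tool from outside, world axes, zero at the start; "wrist_torque": the same for the moment, N m; "width": finger opening in mm; "grasp_force": force on a finger pad.
Only numpy, scipy, OpenCV 4.12 (cv2) and the standard library are available. Lean on these libraries where they do the work, as an engineer would, in place of code of your own. Each camera call takes 0.05 s, during which the arm holds its last target. There are 200 camera calls.

TASK

First set the camera lamp's dimmer lever upright (half light) and let go of it. Then take the round plywood template out of the rack and hold it up in the air in front of the inspection camera for its check: upright, face square to the lens, centred on the lens axis, 12 cm in front of the lens glass, without knocking it against the camera. Finish while still holding it there, steady, and leave everything else on the table where it is.

Things in the scene. Friction and masses are not known exactly. Their poses are not given: they have to be found in the camera images.
- round_template: The part to show: round plywood disc, diameter 100 mm, 9 mm thick, about 70 g, brass eyelet at its centre, standing on edge in one of the rack's three slots (which one varies). Origin at the disc's centre, 50 mm below its topmost edge; y axis square to its flat faces; x and z lie in its plane, z up at the start. Can be pinched across its faces at the top edge from above.
- square_template: Bystander: square plywood template 90 x 90 mm, 9 mm thick, standing in another slot. Origin at its centre, y axis square to its faces. To stay there.
- house_template: Bystander: house-shaped (pointed top) plywood template, 90 mm wide, 95 mm high, 9 mm thick, standing in another slot. Origin 50 mm above its lower edge, y axis square to its faces. To stay there.
- rack: Fixed dark wooden rack, base 120 (x) x 200 (y) x 12 mm, origin at the centre of its underside. Slots at its y = -75, 0, +75 mm, each 11 mm wide, 96 mm long along x, floor 12 mm and wall tops 42 mm above the table. Templates stand with their y axis along the rack's y; the disc's centre is then 62 mm and its top 112 mm above the table. They lift straight up, 1 mm play a side.
- camera: Fixed inspection camera on a steel foot (130 x 110 mm) and post (up to 241 mm high): grey box 75 x 58 x 58 mm with a black lens and a white ring light of 72 mm diameter. Origin on the table under the camera box; it looks level along its own -x axis, lens axis 180 mm above the table.
- lens (a point): Centre of the lens glass, 180 mm above the table.
- view_point (a point): Where the disc's centre is to be held: on the lens axis, 120 mm in front of the lens glass, 180 mm above the table. Axes as the camera's: x is the lens axis (from this point towards the lens), z up. The disc is square to the lens when its y axis lies along this x axis (either face to the lens).
- dimmer_base: Fixed grey dimmer box of the camera's lamp, 70 (x) x 50 (y) x 25 mm, origin at the centre of its underside. The lever's hinge runs along its y axis, 22 mm above the table over the origin.
- dimmer (a joint): Angle of the dimmer lever, rad, 0 to 1.8: at 0 it leans 0.9 rad from vertical towards the box's -x side, at 0.9 it stands upright, at 1.8 it leans 0.9 rad towards +x. It stays where it is left; moving it takes about 1 N at its ball.
- dimmer_tip (a point): Centre of the black ball (26 mm diameter) on the end of the dimmer lever, 75 mm from the hinge; 97 mm above the table when the lever is upright.
- mug: Bystander: white mug, 80 mm diameter, 90 mm high, origin under its centre.
- bobbin_spool: Bystander: empty wooden spool, 44 mm diameter, 55 mm high, origin under its centre.
- pin_dish: Bystander: steel pin dish, 90 mm diameter, 30 mm high, origin under its centre.
- tape_ring: Bystander: cardboard tape core, 64 mm diameter, 20 mm high, origin under its centre.
- pattern_weight: Bystander: dark steel pattern weight with a knob, 64 mm diameter, 44 mm high, origin under its centre.
- brush: Bystander: hand brush lying on the table near the far edge.

How it is judged (in metres and radians):
On the way, in this order (a step that is already met when the one before it is completed fails the run):
1. the dimmer lever stands upright and is let go (value of joint dimmer between 0.77 and 1.03 rad and contact force between dimmer_base and the fingers below 0.2 N), for 0.2 s.
2. the round template is lifted clear of the rack in the gripper (height (world z) of round_template above 0.12 m and contact force between round_template and the fingers above 0.5 N), for 0.2 s.
At the end, for the whole second after the job is handed in: Still gripped, at rest in the air, touching nothing else: disc centre within 25 mm of the point on the lens axis 120 mm before the lens, disc axis within 0.2 rad of the lens axis; dimmer lever within 0.13 rad of upright; all other things within 30 mm of their starts (value of joint dimmer between 0.77 and 1.03 rad and distance between round_template and view_point below 0.025 m and angle between the y axis of round_template and the x axis of view_point, either way round below 0.2 rad and contact force between round_template and the fingers above 0.5 N and contact force between round_template and camera below 0.2 N and contact force between round_template and rack below 0.2 N and contact force between round_template and dimmer_base below 0.2 N and linear speed of round_template below 0.03 m/s and angular speed of round_template below 0.3 rad/s and distance of each of square_template, house_template, mug, bobbin_spool, pin_dish, tape_ring, pattern_weight, brush from where it was at the start of the episode below 0.03 m); the arm keeps its last pose, push and grip.
It fails at once if the template is knocked against the camera (contact force between round_template and camera above 2 N).
It fails at once if another template or a bystander is moved by more than 30 mm (distance of any of square_template, house_template, mug, bobbin_spool, pin_dish, tape_ring, pattern_weight, brush from where it was at the start of the episode above 0.03 m).
It also fails if it takes over 50 s, if anything falls off the work surface, if the arm or the gripper's body presses on something with over 40 N, if the wrist force passes 120 N, or if a joint passes its speed limit or range.

## Working session

There is one attempt and no reset: what is moved stays moved. The work goes in short steps, Python scripts to look and compute and a tool call to move; the robot and the scene stay as the last step left them, time stands still between calls to the robot, and variables do not carry over. Pictures are saved under pics/ and viewed, at most 10 in all, crops included, and the job is handed in when it is done.

Besides the shell and the picture viewer there is one more tool, called after ">>>" in YAML: its name, and indented under it one key for each argument. carry_out: Moves the arm, as the interface text tells. Shift numbers are shares of 0.1 m and turn numbers shares of 2 rad, none past 1 either way. Its arguments: {"type":"object","properties":{"increments":{"type":"array"},"jaw":{"type":"number"},"force":{"type":"number"}},"required":["increments"]}

```bash
ls; mkdir -p pics
cat > h.py <<'E'
from bench import *
import numpy as np, cv2
from scipy.spatial.transform import Rotation as R
def K(c):
    f=210/np.tan(np.radians(c["fovy"])/2); return np.array([[f,0,c["cx"]],[0,f,c["cy"]],[0,0,1.]])
def pose(name,c,s=None):
    if "pose" in c: return np.array(c["pose"])
    T=np.eye(4); T[:3,:3]=R.from_euler("xyz",s["ee_rot"],degrees=True).as_matrix(); T[:3,3]=s["ee_pos"]
    return T@np.array(c["mount"])
def rays(name,uv,s=None):
    c=calibration(name); k=K(c); T=pose(name,c,s)
    n=cv2.undistortPoints(np.array(uv,float).reshape(-1,1,2),k,np.array([c["k1"],0,0,0.])).reshape(-1,2)
    return T[:3,3],np.c_[n,np.ones(len(n))]@T[:3,:3].T
def at_z(name,uv,z,s=None):
    o,d=rays(name,uv,s); return o+d*((z-o[2])/d[:,2])[:,None]
def cloud(name,dep,s=None):
    v,u=np.mgrid[:420,:560]; o,d=rays(name,np.c_[u.ravel(),v.ravel()],s)
    return (o+d*dep.ravel()[:,None]).reshape(420,560,3)
E
python3 - <<'E'
from h import *
s=observe();print(s)
for n in("scene","side","wrist"):
    p,d=read_camera(n);cv2.imwrite(f"pics/{n}0.png",p[:,:,::-1]);np.savez(f"{n}0.npz",p=p,d=d)
    c=calibration(n);print(n,c["fovy"],c["k1"],np.round(c.get("pose",c.get("mount")),3).tolist())
E
```

```text
pics
{'clock': 0.0, 'joint_pos': array([69.35176273, 24.93763816,  1.43060532, 90.18795389, -0.66517833,
       64.97312571, -4.30126545]), 'joint_velocities': array([-0.06992509, -0.03363919,  0.08961308,  0.03117997, -0.01053372,
       -0.01615768,  0.06088977]), 'joint_efforts': array([ 7.62748550e-04, -6.70474505e+01,  1.02518175e+00, -3.16226757e+01,
        1.55257556e-02,  1.21517907e-02, -3.63215088e-05]), 'ee_pos': array([ 159.16923504, -603.91171407,  249.52077177]), 'ee_rot': array([-1.79909918e+02,  7.63736482e-03,  1.47673429e+01]), 'contact_force': array([-0.7008093 ,  0.23050897, -0.78646549]), 'wrist_torque': array([ 0.03130856, -0.04871026,  0.00814405]), 'grasp_force': 0.0, 'width': 85.4030094526662}
scene 57.696384120488155 -0.03125767406517181 [[-0.78, 0.354, -0.516, 1134.489], [0.626, 0.449, -0.638, 677.893], [0.006, -0.82, -0.572, 766.696], [0.0, 0.0, 0.0, 1.0]]
side 42.72876618464049 -0.014408510391281952 [[-0.73, -0.502, 0.464, -130.89], [-0.683, 0.52, -0.512, 721.442], [0.016, -0.691, -0.723, 1190.037], [0.0, 0.0, 0.0, 1.0]]
wrist 69.24520850224357 -0.05457955737702757 [[-0.0, -0.944, -0.33, 84.36], [1.0, -0.0, 0.0, 1.276], [-0.0, -0.33, 0.944, -124.261], [0.0, 0.0, 0.0, 1.0]]
```

View pics/scene0.png

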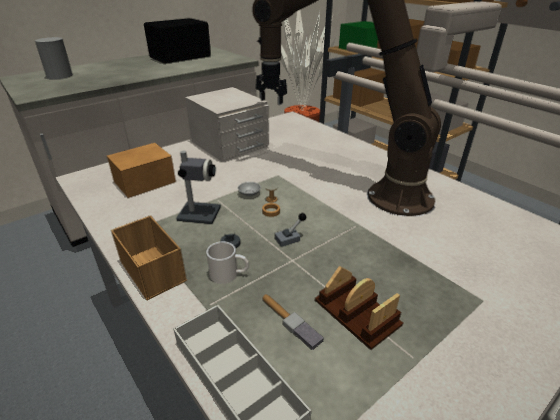

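View pics/side0.png

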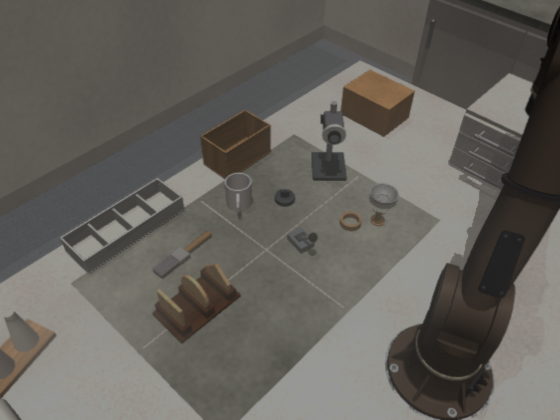

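The scene view shows the round disc in the middle slot (scene ~(360,293), side ~(197,293)). The dimmer ball is at scene (302,216) / side (313,238), and the lens ring at scene (210,170) / side (333,135).

```bash
cat > m.py <<'E'
from h import *
tall=[]
for n in("scene","side"):
    z=np.load(n+"0.npz");p,d=z["p"],z["d"];C=cloud(n,d);hsv=cv2.cvtColor(p,cv2.COLOR_RGB2HSV)
    inb=(d>0)&(C[...,0]>200)&(C[...,0]<950)&(abs(C[...,1])<600)
    # objects above table by connected components
    m=(inb&(C[...,2]>8)&(C[...,2]<300)).astype(np.uint8)
    k,L,st,ce=cv2.connectedComponentsWithStats(m)
    print(n)
    for i in range(1,k):
        if st[i,4]>60:
            q=C[L==i];print(ce[i].round(),st[i,4],np.median(q,0).round(),q.min(0).round(),q.max(0).round())
    for nm,u in dict(ball=(302,216) if n=="scene" else (313,238),disc=(360,293) if n=="scene" else (197,293),lens=(210,170) if n=="scene" else (334,135)).items():
        print(nm,C[u[1],u[0]].round(),p[u[1],u[0]])
E
python3 m.py
python3 - <<'E'
import cv2,numpy as np
a=cv2.imread("pics/scene0.png");b=cv2.imread("pics/side0.png")
f=lambda i,x,y,w,h:cv2.resize(i[y:y+h,x:x+w],(400,300),interpolation=cv2.INTER_CUBIC)
cv2.imwrite("pics/crop.png",np.vstack([np.hstack([f(a,160,140,160,120),f(a,300,250,120,90)]),np.hstack([f(b,270,90,140,105),f(b,140,250,120,90)])]))
E
```

```text
scene
[196. 189.] 1603 [ 668. -363.  121.] [ 578. -456.    8.] [ 739. -293.  243.]
[249. 188.] 257 [ 433. -398.   24.] [ 385. -427.    8.] [ 484. -336.   37.]
[271. 195.] 81 [ 404. -290.   19.] [ 381. -316.    8.] [ 421. -274.   60.]
[270. 209.] 159 [ 454. -229.   19.] [ 421. -279.    8.] [ 484. -197.   27.]
[289. 232.] 406 [509. -58.  28.] [ 449. -100.    8.] [548. -37.  93.]
[155. 252.] 2758 [ 892. -192.   73.] [ 849. -303.    8.] [950. -96. 125.]
[224. 258.] 1329 [749. -45.  55.] [ 632. -200.    8.] [797.  -2.  95.]
[360. 307.] 3762 [575. 292.  42.] [500. 179.   8.] [623. 382. 115.]
[295. 324.] 909 [719. 224.  19.] [692.  93.   8.] [737. 294.  24.]
[243. 363.] 3708 [876. 251.  39.] [849.  79.   8.] [950. 421.  64.]
ball [463. -50.  86.] [18 19 19]
disc [566. 284.  81.] [101  78  48]
lens [ 630. -313.  194.] [12 15 13]
side
[330. 147.] 1741 [ 645. -365.   24.] [ 575. -587.    8.] [ 855. -295.  246.]
[239. 162.] 2945 [ 848. -107.   68.] [ 696. -305.    8.] [950.  -4. 127.]
[130. 230.] 2348 [849. 249.  38.] [840.  75.   8.] [950. 418.  66.]
[384. 193.] 414 [ 443. -398.   21.] [ 392. -428.    8.] [ 493. -338.   37.]
[284. 197.] 267 [ 651. -161.   18.] [ 626. -201.    8.] [ 689. -134.   50.]
[377. 217.] 87 [ 390. -289.   19.] [ 373. -314.    8.] [ 423. -274.   59.]
[350. 220.] 202 [ 444. -229.   18.] [ 415. -267.    8.] [ 477. -196.   31.]
[301. 239.] 464 [495. -59.  26.] [ 440. -108.    8.] [547. -38.  91.]
[178. 256.] 689 [708. 219.  18.] [684.  92.   8.] [744. 292.  26.]
[195. 301.] 3429 [543. 287.  37.] [493. 180.   8.] [618. 379. 117.]
[ 46. 331.] 129 [758. 593.  15.] [736. 579.   9.] [810. 600.  21.]
ball [445. -52.  84.] [57 57 52]
disc [536. 285.  83.] [84 72 58]
lens [ 606. -324.  196.] [58 59 57]
```

View pics/crop.png

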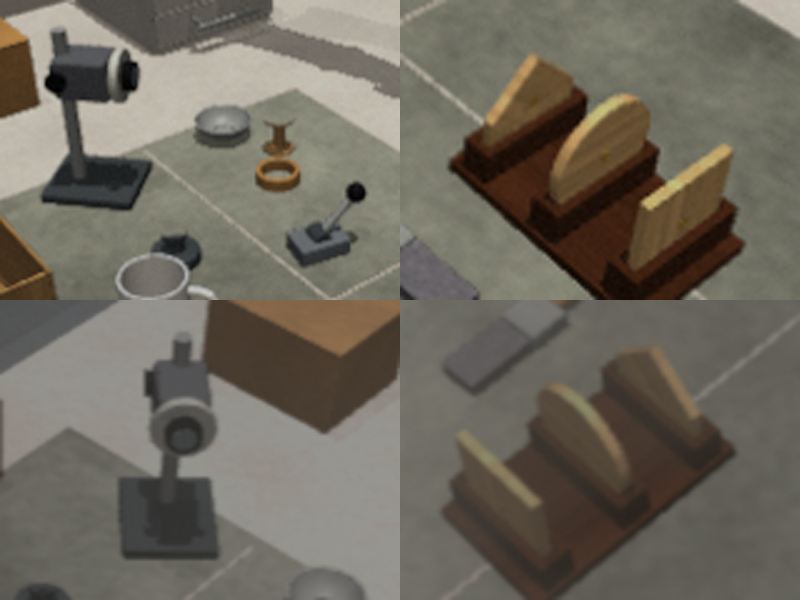

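Crop: scene view top row, side view bottom row. The round disc is in the middle slot, the dimmer lever leans towards the robot, and the lens looks roughly towards the dimmer side. Next I'll fit the poses.

```bash
cat > m2.py <<'E'
from h import *
P=[];Q=[];H=[];S=[]
for i,n in enumerate(("scene","side")):
    z=np.load(n+"0.npz");p,d=z["p"],z["d"];C=cloud(n,d);ok=d>0
    P.append(C[ok]);Q.append(p[ok]);H.append(cv2.cvtColor(p,cv2.COLOR_RGB2HSV)[ok]);S.append(np.full(ok.sum(),i))
P=np.vstack(P);Q=np.vstack(Q).astype(int);H=np.vstack(H);S=np.hstack(S)
box=lambda lo,hi:np.all((P>lo)&(P<hi),1)
rect=lambda q:cv2.minAreaRect(q[:,:2].astype(np.float32))
for i in(0,1):
    print("VIEW",i); b=lambda lo,hi:box(lo,hi)&(S==i)
    t=b([500,50,-20],[680,150,20]);print("table",np.median(P[t],0),P[t,2].std())
    r=b([480,160,7],[640,400,18]);print("rack base",rect(P[r]))
    # disc: plywood above wall
    m=b([480,245,50],[640,325,130]);q=P[m];mu=q.mean(0);print("disc",len(q),mu,q.min(0),q.max(0))
    for zz in (60,70,80,90,100,107):
        e=q[abs(q[:,2]-zz)<5]
        if len(e)>8:print("  z",zz,"x",e[:,0].min().round(),e[:,0].max().round(),"y",np.percentile(e[:,1],[2,50,98]).round(1))
    top=q[q[:,2]>104];print("  top",len(top),top.mean(0) if len(top) else "")
    for nm,lo,hi in(("sq/house A",[480,160,60],[640,245,130]),("B",[480,325,60],[640,400,130])):
        e=P[b(lo,hi)];print(nm,len(e),e.mean(0).round(),e.max(0).round())
    f=b([560,-460,10],[740,-260,30]);print("foot",rect(P[f]))
    c=b([570,-460,150],[740,-260,212]);e=P[c];print("cambox",rect(e),e.min(0),e.max(0))
    w=c&(Q.min(1)>(120 if i==0 else 85))&(P[:,1]>-350);e=P[w];print("ring",len(e),e.mean(0) if len(e) else "")
    if len(e)>10:
        u,s,v=np.linalg.svd(e-e.mean(0));print("  n",v[2],s,e.min(0),e.max(0))
    f=b([470,-110,15],[570,-10,27]);print("dim top",rect(P[f]),P[f][:,2].mean())
    f=b([400,-110,68],[570,-10,120]);e=P[f];print("ball",len(e),e.mean(0),e.min(0),e.max(0))
E
python3 m2.py
```

```text
VIEW 0
table [596.75825039 101.60560163   3.24544679] 1.409141573706414
rack base ((560.293212890625, 280.571533203125), (202.06356811523438, 122.52288818359375), 89.03196716308594)
disc 493 [566.13820245 282.68365639  83.34033936] [509.48616784 273.3744136   50.00884661] [609.84374038 286.48088744 115.04043411]
  z 60 x 509.0 610.0 y [278.2 283.9 285.2]
  z 70 x 510.0 609.0 y [276.2 283.9 285.3]
  z 80 x 513.0 608.0 y [275.  283.6 285.7]
  z 90 x 514.0 603.0 y [275.3 283.9 285.5]
  z 100 x 524.0 597.0 y [275.4 283.6 284.9]
  z 107 x 529.0 595.0 y [274.2 282.3 285.3]
  top 93 [564.3428442  280.66765932 109.7535046 ]
sq/house A 255 [565. 207.  80.] [603. 211. 111.]
B 416 [565. 358.  88.] [607. 362. 106.]
foot ((660.337646484375, -376.3028564453125), (115.60498809814453, 129.86190795898438), 43.79450607299805)
cambox ((652.750244140625, -360.16278076171875), (67.75257873535156, 111.7295150756836), 44.341835021972656) [ 599.06040147 -403.24522869  150.29025922] [ 711.6323811  -309.40323448  211.58688029]
ring 26 [ 645.40842545 -323.98635833  193.64521903]
  n [-0.96336398  0.11081473 -0
[... 1201 characters left out ...]
8), 45.36442565917969)
cambox ((641.3153686523438, -361.398681640625), (69.54566955566406, 111.90898132324219), 44.74137496948242) [ 589.51467919 -418.70206167  152.05404119] [ 702.62142808 -310.93582457  211.98551586]
ring 40 [ 636.81274365 -325.06700154  190.51319535]
  n [-0.75728443  0.6438223   0.10960447] [129.64653638  74.94235379  37.04098217] [ 606.33236765 -349.67076733  152.05404119] [ 646.92947897 -311.47053237  211.70883848]
dim top ((504.96221923828125, -69.34764862060547), (51.796974182128906, 74.6664810180664), 73.97631072998047) 22.79115661045212
ball 69 [450.607181   -54.19163743  82.29282123] [439.98997051 -68.18071837  71.53032483] [462.35837583 -43.42079195  90.83917644]
```

Poses, checked against the given sizes:

| Item | Estimate |
|---|---|
| Disc | about (557, 280), top about 112 |
| Lens axis heading | about 134.5° |
| Dimmer base | about (507, -69), long axis about -13° |
| Ball | about (457, -55), leaning about 0.77 rad |

I'll move above the dimmer with the jaw shut.

>>> carry_out:
  increments:
    - [[0.21,0.465,-0.04],[0,0,-0.02]]
    - [[0.42,0.93,-0.08],[0,0,-0.04]]
    - [[0.42,0.93,-0.08],[0,0,-0.04]]
  jaw: 0

```text
clock: 0.45
ee_pos: [204.6, -505.2, 241.3]
ee_rot: [-179.7, -0.1, 10.5]
contact_force: [0.4, -0.3, -0.5]
width: 43.7
grasp_force: 0.0
```

>>> carry_out:
  increments:
    - [[0.21,0.465,-0.04],[0,0,-0.02]]
    - [[0.42,0.93,-0.08],[0,0,-0.04]]
    - [[0.42,0.93,-0.08],[0,0,-0.04]]

```text
clock: 0.75
ee_pos: [246.0, -412.8, 233.7]
ee_rot: [-179.8, -0.0, 5.9]
contact_force: [-0.8, -0.2, 0.2]
width: 0.4
grasp_force: 0.0
```

>>> carry_out:
  increments:
    - [[0.21,0.465,-0.04],[0,0,-0.02]]
    - [[0.42,0.93,-0.08],[0,0,-0.04]]
    - [[0.42,0.93,-0.08],[0,0,-0.04]]

```text
clock: 1.05
ee_pos: [287.5, -320.3, 226.0]
ee_rot: [-179.9, -0.0, 1.3]
contact_force: [0.4, -0.7, 0.7]
width: -0.0
grasp_force: 0.0
```

>>> carry_out:
  increments:
    - [[0.21,0.465,-0.04],[0,0,-0.02]]
    - [[0.42,0.93,-0.08],[0,0,-0.04]]
    - [[0.42,0.93,-0.08],[0,0,-0.04]]

```text
clock: 1.35
ee_pos: [329.4, -227.7, 218.2]
ee_rot: [-179.9, -0.0, -3.2]
contact_force: [-1.1, -1.8, 0.2]
width: -0.2
grasp_force: 0.0
```

>>> carry_out:
  increments:
    - [[0.21,0.465,-0.04],[0,0,-0.02]]
    - [[0.42,0.93,-0.08],[0,0,-0.04]]
    - [[0.42,0.93,-0.08],[0,0,-0.04]]

```text
clock: 1.65
ee_pos: [371.6, -134.8, 210.4]
ee_rot: [-179.9, -0.1, -7.8]
contact_force: [-0.9, -0.6, 0.8]
width: 0.1
grasp_force: 0.0
```

>>> carry_out:
  increments:
    - [[0.21,0.465,-0.04],[0,0,-0.02]]
    - [[0.42,0.93,-0.08],[0,0,-0.04]]
    - [[0.42,0.93,-0.08],[0,0,-0.04]]
    - [[0.42,0.93,-0.08],[0,0,-0.04]]
    - [[0.42,0.93,-0.08],[0,0,-0.04]]

```text
clock: 2.15
ee_pos: [411.0, -47.8, 202.2]
ee_rot: [180.0, 0.0, -12.8]
contact_force: [-0.1, 0.4, -0.6]
width: 0.1
grasp_force: 0.0
```

Run:
```python
from h import *
s=observe();print(s["clock"],s["ee_pos"],s["ee_rot"],s["contact_force"],s["joint_pos"].round())
p,d=read_camera("wrist");cv2.imwrite("pics/w1.png",p[:,:,::-1]);np.savez("w1.npz",p=p,d=d)
C=cloud("wrist",d,s);ok=d>0
b=lambda lo,hi:C[ok&np.all((C>lo)&(C<hi),2)]
print("table",np.median(b([350,-200,-20],[650,100,8]),0))
q=b([440,-140,18],[580,0,32]);print("top",len(q),cv2.minAreaRect(q[:,:2].astype(np.float32)))
q=b([420,-110,66],[570,-10,120]);print("ball",len(q),q.min(0),q.max(0),q.mean(0),cv2.minEnclosingCircle(q[:,:2].astype(np.float32)))
```

```text
2.15 [410.95935524 -47.7748418  202.18406031] [ 1.79959302e+02  3.76601872e-02 -1.27713464e+01] [-0.09910389  0.43033503 -0.62152153] [  16.   10.  -19.  120.    4.   51. -108.]
table [488.36007129 -32.15002954   1.68925771]
top 3185 ((506.7663879394531, -69.7226333618164), (49.67940139770508, 70.31965637207031), 77.36953735351562)
ball 847 [442.18652702 -70.81789992  66.02190342] [471.21054636 -45.3464939   90.34094738] [457.07119369 -58.62582297  83.6191951 ] ((457.0930480957031, -58.99009704589844), 14.979192733764648)
```

View pics/w1.png

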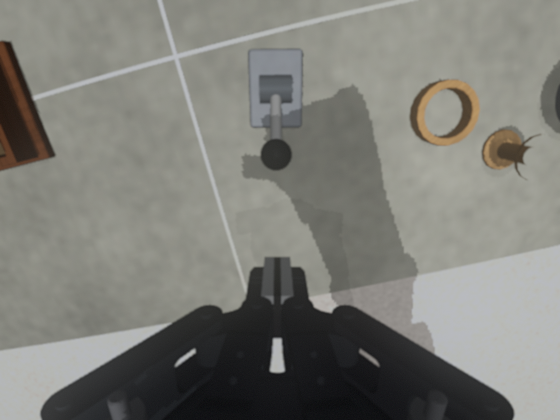

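The wrist view shows the ball at (276,155), in line with the base centre at (276,87) and the fingers at (277,262). I'll go down behind the ball and push it about 64 mm first.

>>> carry_out:
  increments:
    - [[0,0,-0.3],[0,0,0]]
    - [[0,0,-0.6],[0,0,0]]
    - [[0,0,-0.6],[0,0,0]]

```text
clock: 2.5
ee_pos: [408.7, -47.9, 140.0]
ee_rot: [179.9, 0.3, -12.9]
contact_force: [-0.9, 0.0, 0.8]
width: -0.1
grasp_force: 0.0
```

>>> carry_out:
  increments:
    - [[0,0,-0.3],[0,0,0]]
    - [[0,0,-0.6],[0,0,0]]
    - [[0,0,-0.6],[0,0,0]]

```text
clock: 2.8
ee_pos: [409.7, -47.4, 81.1]
ee_rot: [179.9, 0.2, -12.8]
contact_force: [-0.9, -0.4, 0.3]
width: 0.1
grasp_force: 0.0
```

>>> carry_out:
  increments:
    - [[0.1,-0.02,0],[0,0,0]]
    - [[0.2,-0.04,0],[0,0,0]]
    - [[0.27,-0.06,0],[0,0,0]]
    - [[0.34,-0.08,0],[0,0,0]]
    - [[0.41,-0.09,0],[0,0,0]]
    - [[0.48,-0.11,0],[0,0,0]]
    - [[0.55,-0.125,0],[0,0,0]]
    - [[0.62,-0.14,0],[0,0,0]]
    - [[0.62,-0.14,0],[0,0,0]]
    - [[0.62,-0.14,0],[0,0,0]]

```text
clock: 3.8
ee_pos: [473.6, -60.4, 82.3]
ee_rot: [-180.0, -0.0, -12.7]
contact_force: [-0.2, -0.7, -0.3]
width: 0.0
grasp_force: 0.0
```

```bash
cat > ball.py <<'E'
from h import *
s=observe();print(s["clock"],s["ee_pos"],s["ee_rot"],s["contact_force"])
o=np.array([506.8,-69.7]);u=np.array([.976,-.22])
for n in("wrist","side","scene"):
    p,d=read_camera(n);C=cloud(n,d,s)
    m=(d>0)&np.all((C>[430,-110,75])&(C<[560,-30,125]),2)&(p.max(2)<70)
    q=C[m]
    if len(q):print(n,len(q),"med",np.median(q,0).round(1),"zmax",q[:,2].max(),"along u pct",np.percentile((q[:,:2]-o)@u,[3,50,97]).round(1))
    if n=="wrist":cv2.imwrite("pics/b.png",p[:,:,::-1])
E
python3 ball.py
```

```text
3.8 [473.63876739 -60.36167587  82.25526491] [-1.79992955e+02 -1.67779822e-02 -1.27384265e+01] [-0.19864432 -0.71073362 -0.29396253]
wrist 11836 med [484.1 -67.5 114.1] zmax 124.99918787810856 along u pct [-42.3 -22.6   2.3]
side 129 med [465.7 -51.9 112.8] zmax 124.74601832183816 along u pct [-49.9 -44.4 -10.4]
scene 159 med [486.1 -58.3 103.1] zmax 124.06170775279134 along u pct [-40.5 -22.2   2.3]
```

View pics/b.png

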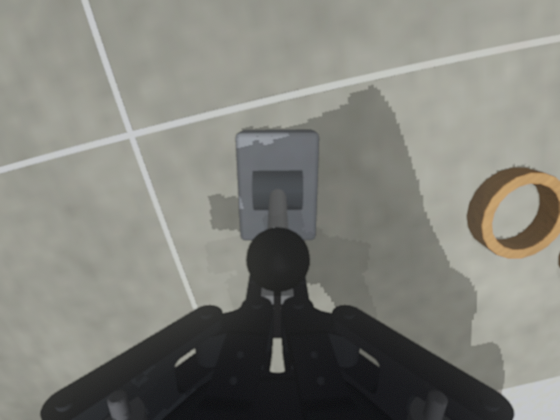

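The ball is in contact with the fingers at (278,259), radius about 31 px, and still leaning towards the robot. I'll work out its offset.

Run:
```python
from h import *
s=observe()
for z in (90,93,96): 
    P=at_z("wrist",[(278,259)],z,s)[0];print(z,P,(P[:2]-[506.8,-69.7])@[.976,-.22], 22+np.sqrt(75**2-((P[:2]-[506.8,-69.7])@[.976,-.22])**2))
```

```text
90 [493.71387898 -66.95824628  90.        ] -13.375239933095797 95.79771647369665
93 [495.31083947 -67.30391962  93.        ] -11.740558364454284 96.07536222854966
96 [496.90779995 -67.64959296  96.        ] -10.105876795812712 96.31602286309362
```

>>> carry_out:
  increments:
    - [[0.05,-0.01,0],[0,0,0]]
    - [[0.1,-0.022,0],[0,0,0]]
    - [[0.1,-0.022,0],[0,0,0]]
    - [[0.1,-0.022,0],[0,0,0]]

```text
clock: 4.35
ee_pos: [483.6, -62.6, 82.3]
ee_rot: [-180.0, -0.0, -12.7]
contact_force: [0.2, 0.2, 0.6]
width: -0.1
grasp_force: 0.0
```

>>> carry_out:
  increments:
    - [[-0.2,0.044,0],[0,0,0]]
    - [[-0.5,0.11,0],[0,0,0]]
    - [[-0.5,0.11,0],[0,0,0]]

```text
clock: 4.65
ee_pos: [429.0, -51.1, 81.9]
ee_rot: [179.9, 0.2, -12.7]
contact_force: [-0.3, 0.1, 0.2]
width: -0.1
grasp_force: 0.0
```

>>> carry_out:
  increments:
    - [[0,0,0.5],[0,0,0]]
    - [[0,0,1],[0,0,0]]
    - [[0,0,1],[0,0,0]]
    - [[0,0,1],[0,0,0]]

```text
clock: 5.05
ee_pos: [434.5, -51.8, 183.6]
ee_rot: [-180.0, -0.2, -12.8]
contact_force: [-1.0, -0.2, -0.9]
width: -0.2
grasp_force: 0.0
```

Run:
```python
from h import *
s=observe();print(s["clock"],s["ee_pos"],s["ee_rot"])
p,d=read_camera("wrist");C=cloud("wrist",d,s);cv2.imwrite("pics/b2.png",p[:,:,::-1])
m=(d>0)&np.all((C>[460,-110,78])&(C<[560,-30,125]),2);q=C[m];print(len(q),q.max(0))
k,L,st,ce=cv2.connectedComponentsWithStats(m.astype(np.uint8));i=1+np.argmax(st[1:,4]);print(ce[i],st[i])
P=at_z("wrist",[ce[i]],97,s)[0];print(P,(P[:2]-[506.8,-69.7])@[.976,-.22])
q=C[(d>0)&np.all((C>[440,-140,18])&(C<[580,0,32]),2)];print(cv2.minAreaRect(q[:,:2].astype(np.float32)))
```

```text
5.05 [434.47090335 -51.78364056 183.59168114] [-179.98781104   -0.20553373  -12.75734393]
1239 [520.41293872 -56.5741398  111.86194232]
[276.34786118 119.38175948] [ 257  100   39   40 1239]
[507.61439241 -69.55701556  97.        ] 0.7633904170433439
((507.033447265625, -69.49716186523438), (50.45831298828125, 69.72232055664062), 77.54020690917969)
```

The lever is upright (ball offset 0.8 mm, z top about 111). Next I'll move over to the rack to look at the disc.

>>> carry_out:
  increments:
    - [[0.09,0.42,0.15],[0,0,0.014]]
    - [[0.17,0.83,0.2],[0,0,0.028]]
    - [[0.17,0.83,0.2],[0,0,0.028]]
  jaw: 0.6

```text
clock: 5.4
ee_pos: [451.0, 37.0, 202.1]
ee_rot: [-179.8, 0.0, -9.1]
contact_force: [0.3, -0.9, -1.1]
width: 43.2
grasp_force: 0.0
```

>>> carry_out:
  increments:
    - [[0.09,0.42,0],[0,0,0.014]]
    - [[0.17,0.83,0],[0,0,0.028]]
    - [[0.17,0.83,0],[0,0,0.028]]

```text
clock: 5.7
ee_pos: [467.2, 120.0, 201.2]
ee_rot: [-179.8, 0.1, -5.9]
contact_force: [0.2, -1.1, -0.7]
width: 51.6
grasp_force: 0.0
```

>>> carry_out:
  increments:
    - [[0.09,0.42,0],[0,0,0.014]]
    - [[0.17,0.83,0],[0,0,0.028]]
    - [[0.17,0.83,0],[0,0,0.028]]

```text
clock: 6.0
ee_pos: [483.8, 202.8, 201.1]
ee_rot: [-179.8, 0.1, -2.7]
contact_force: [0.6, 0.9, -0.1]
width: 51.3
grasp_force: 0.0
```

>>> carry_out:
  increments:
    - [[0.09,0.42,0],[0,0,0.014]]
    - [[0.17,0.83,0],[0,0,0.028]]
    - [[0.17,0.83,0],[0,0,0.028]]
    - [[0.17,0.83,0],[0,0,0.028]]
    - [[0.17,0.83,0],[0,0,0.028]]

```text
clock: 6.5
ee_pos: [501.1, 278.6, 201.1]
ee_rot: [179.9, 0.1, 0.0]
contact_force: [-0.8, -0.7, 0.6]
width: 51.2
grasp_force: 0.0
```

```bash
cat > disc.py <<'E'
from h import *
s=observe();print(s["clock"],s["ee_pos"],s["ee_rot"],s["joint_pos"].round(),s["width"])
p,d=read_camera("wrist");C=cloud("wrist",d,s);cv2.imwrite("pics/d1.png",p[:,:,::-1])
b=lambda lo,hi:C[(d>0)&np.all((C>lo)&(C<hi),2)]
for zz in(60,75,85,95,102,108):
    q=b([480,255,zz-4],[640,305,zz+4])
    if len(q)>20:print(zz,len(q),"x",q[:,0].min(),q[:,0].max(),"y",np.percentile(q[:,1],[2,50,98]))
q=b([480,255,90],[640,305,130]);print("top z",np.percentile(q[:,2],[50,99,100]),"rect",cv2.minAreaRect(q[:,:2].astype(np.float32)))
q=b([480,170,36],[640,400,50]);print("walls",cv2.minAreaRect(q[:,:2].astype(np.float32)))
q=b([480,160,8],[640,400,16]);print("base",cv2.minAreaRect(q[:,:2].astype(np.float32)))
E
python3 disc.py
```

```text
6.5 [501.11778621 278.56739989 201.10003673] [1.79881629e+02 1.02816871e-01 2.43296357e-02] [ -15.   26.  -27.   99.   13.   59. -137.] 51.19864704161373
75 29 x 605.4685677716978 607.4550516573456 y [274.445705   278.27230507 282.84882551]
85 86 x 512.3213351999973 604.611247657957 y [274.55714483 278.96926171 283.58805163]
95 200 x 516.6919562199049 599.8006949270701 y [274.67235328 278.93626884 283.77149616]
102 334 x 522.7582833176639 594.1028361881065 y [274.74136176 279.0759554  283.62142357]
108 791 x 529.1716190989624 587.3694618396804 y [274.76816029 278.99980723 283.90465898]
top z [108.88627012 113.39815301 114.69272478] rect ((558.4472045898438, 279.2987365722656), (9.056490898132324, 84.270751953125), 89.08148193359375)
walls ((558.3460083007812, 278.6841125488281), (177.61936950683594, 112.9645004272461), 89.22702026367188)
base ((558.2779541015625, 279.5218505859375), (200.88409423828125, 120.90933990478516), 88.95069885253906)
```

View pics/d1.png

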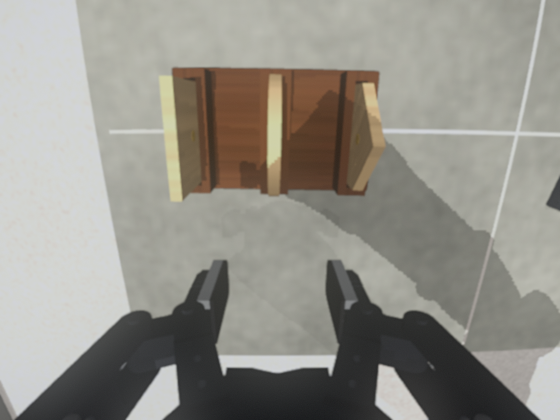

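The disc is seen edge-on at (275,135), midway between the bystander templates. Its centre is (558.4, 279.2), its yaw about -0.9°, and its top about 112. I'll grasp it from above.

>>> carry_out:
  increments:
    - [[0.3,0.005,0],[0,0,-0.004]]
    - [[0.57,0.008,0],[0,0,-0.008]]
    - [[0.57,0.008,-0.1],[0,0,-0.008]]
    - [[0.57,0.008,-0.3],[0,0,-0.008]]
    - [[0.57,0.008,-0.3],[0,0,-0.008]]

```text
clock: 7.05
ee_pos: [556.7, 278.9, 169.5]
ee_rot: [179.8, 0.3, -0.9]
contact_force: [-0.6, -0.4, -0.1]
width: 51.4
grasp_force: 0.0
```

>>> carry_out:
  increments:
    - [[0,0,-0.25],[0,0,0]]
    - [[0,0,-0.5],[0,0,0]]
    - [[0,0,-0.73],[0,0,0]]
    - [[0,0,-0.73],[0,0,0]]
    - [[0,0,-0.73],[0,0,0]]

```text
clock: 7.55
ee_pos: [558.2, 281.0, 100.1]
ee_rot: [180.0, 0.0, -0.8]
contact_force: [-0.4, -0.1, 0.5]
width: 51.0
grasp_force: 0.0
```

>>> carry_out:
  increments:
    - [[0,0,0],[0,0,0]]
    - [[0,0,0],[0,0,0]]
    - [[0,0,0],[0,0,0]]
    - [[0,0,0],[0,0,0]]
    - [[0,0,0],[0,0,0]]
    - [[0,0,0],[0,0,0]]
    - [[0,0,0],[0,0,0]]
  jaw: 0
  force: 40

```text
clock: 8.25
ee_pos: [558.8, 281.7, 100.4]
ee_rot: [-180.0, -0.1, -0.8]
contact_force: [-0.7, -0.9, 6.8]
width: 8.3
grasp_force: 41.7
```

>>> carry_out:
  increments:
    - [[0,0,0.1],[0,0,0]]
    - [[0,0,0.3],[0,0,0]]
    - [[0,0,0.5],[0,0,0]]
    - [[0,0,0.7],[0,0,0]]
    - [[0,0,0.7],[0,0,0]]

```text
clock: 8.75
ee_pos: [559.6, 282.3, 172.7]
ee_rot: [-179.9, -0.2, -0.8]
contact_force: [0.0, 1.0, -0.4]
width: 8.6
grasp_force: 40.7
```

>>> carry_out:
  increments:
    - [[0,0,0.2],[0,0,0]]
    - [[0,0,0.4],[0,0,0]]
    - [[0,0,0.7],[0,0,0]]
    - [[0,0,0.7],[0,0,0]]
    - [[0,0,0.7],[0,0,0]]
    - [[0,0,0.7],[0,0,0]]

```text
clock: 9.35
ee_pos: [557.8, 280.7, 238.1]
ee_rot: [179.9, 0.1, -0.8]
contact_force: [0.2, 0.4, -1.1]
width: 8.8
grasp_force: 40.7
```

```bash
cat > cam.py <<'E'
from h import *
# lens geometry from first pictures, heading a
a=np.radians(134.5);f=np.array([np.cos(a),np.sin(a)]);l=np.array([-np.sin(a),np.cos(a)])
for n in("scene","side"):
    z=np.load(n+"0.npz");p,d=z["p"],z["d"];C=cloud(n,d)
    m=(d>0)&np.all((C>[570,-460,140])&(C<[740,-260,220]),2);q=C[m];c=p[m].astype(int)
    al=q[:,:2]@f;la=q[:,:2]@l
    for lo in range(int(al.max())-70,int(al.max())+1,5):
        e=(al>=lo)&(al<lo+5)
        if e.sum()>4:print(n,lo,e.sum(),"lat",np.percentile(la[e],[2,98]).round(),"z",np.percentile(q[e,2],[2,98]).round(),"rgb",np.median(c[e],0))
print("foot",[(np.array(x)@f,np.array(x)@l) for x in [(660.3,-376.3)]])
s=observe();print(s["ee_pos"],s["joint_pos"].round(),s["width"],s["grasp_force"])
E
python3 cam.py
```

```text
scene -728 29 lat [-238. -195.] z [156. 211.] rgb [44. 45. 47.]
scene -723 34 lat [-239. -189.] z [159. 210.] rgb [42.5 43.  44.5]
scene -718 31 lat [-239. -192.] z [160. 210.] rgb [44. 44. 47.]
scene -713 34 lat [-239. -187.] z [157. 211.] rgb [41.5 43.5 43.5]
scene -708 34 lat [-240. -186.] z [156. 211.] rgb [43.5 43.5 45. ]
scene -703 38 lat [-238. -192.] z [156. 211.] rgb [43. 43. 44.]
scene -698 37 lat [-239. -191.] z [154. 210.] rgb [44. 44. 47.]
scene -693 24 lat [-237. -196.] z [158. 211.] rgb [51.5 51.  50. ]
scene -688 26 lat [-245. -203.] z [156. 216.] rgb [118.5 117.  110. ]
scene -683 31 lat [-243. -208.] z [162. 216.] rgb [152. 150. 137.]
scene -678 80 lat [-244. -183.] z [151. 216.] rgb [68.5 67.5 63. ]
scene -673 17 lat [-230. -202.] z [169. 202.] rgb [15. 15. 16.]
scene -668 17 lat [-229. -207.] z [170. 200.] rgb [14. 14. 14.]
scene -663 40 lat [-230. -193.] z [165. 200.] rgb [28.  30.5 29.5]
side -721 21 lat [-232. -178.] z [184. 216.] rgb [84. 83. 84.]
side -716 24 lat [-231. -179.] z [188. 218.] rgb [84. 83. 84.]
side -711 19 lat [-231. -179.] z [192. 213.] rgb [8
[... 208 characters left out ...]
91 15 lat [-228. -178.] z [203. 214.] rgb [92. 91. 90.]
side -686 14 lat [-234. -173.] z [194. 217.] rgb [122.  119.5 113.5]
side -681 56 lat [-238. -174.] z [145. 219.] rgb [93.5 92.  87.5]
side -676 142 lat [-238. -171.] z [149. 216.] rgb [85. 83. 79.]
side -671 60 lat [-235. -171.] z [154. 217.] rgb [79.5 77.5 73.5]
side -666 37 lat [-226. -190.] z [161. 202.] rgb [51. 50. 48.]
side -661 65 lat [-221. -186.] z [165. 200.] rgb [55. 55. 54.]
side -656 21 lat [-215. -188.] z [171. 205.] rgb [61. 63. 61.]
foot [(np.float64(-731.20653123391), np.float64(-207.20711542047218))]
[557.79837386 280.69652744 238.09282408] [ -14.   28.  -26.   89.   13.   66. -134.] 8.76791789121468 40.74211657047272
```

The disc is held at a width of 8.8 mm. From both views the lens front is at about (610, -324) and the view point at about (526, -239, 180). I'll carry it there.

>>> carry_out:
  increments:
    - [[-0.02,-0.2,0],[0,0,0.02]]
    - [[-0.04,-0.45,0],[0,0,0.035]]
    - [[-0.05,-0.7,0],[0,0,0.055]]
    - [[-0.06,-0.9,0],[0,0,0.07]]

```text
clock: 9.75
ee_pos: [551.7, 189.2, 237.8]
ee_rot: [179.9, 0.1, 7.3]
contact_force: [0.5, 0.6, -0.3]
width: 8.7
grasp_force: 40.7
```

>>> carry_out:
  increments:
    - [[-0.02,-0.25,0],[0,0,0.02]]
    - [[-0.04,-0.5,0],[0,0,0.035]]
    - [[-0.05,-0.7,0],[0,0,0.055]]
    - [[-0.06,-0.9,0],[0,0,0.07]]

```text
clock: 10.15
ee_pos: [545.5, 99.9, 238.0]
ee_rot: [-180.0, 0.1, 15.3]
contact_force: [0.8, 0.6, -0.2]
width: 8.1
grasp_force: 40.7
```

>>> carry_out:
  increments:
    - [[-0.02,-0.25,0],[0,0,0.02]]
    - [[-0.04,-0.5,0],[0,0,0.035]]
    - [[-0.05,-0.7,0],[0,0,0.055]]
    - [[-0.06,-0.9,0],[0,0,0.07]]

```text
clock: 10.55
ee_pos: [539.5, 10.0, 238.1]
ee_rot: [-180.0, 0.1, 23.3]
contact_force: [0.3, -0.7, 0.0]
width: 8.1
grasp_force: 40.7
```

>>> carry_out:
  increments:
    - [[-0.02,-0.25,0],[0,0,0.02]]
    - [[-0.04,-0.5,0],[0,0,0.035]]
    - [[-0.05,-0.7,0],[0,0,0.055]]
    - [[-0.06,-0.9,0],[0,0,0.07]]

```text
clock: 10.95
ee_pos: [533.4, -79.9, 238.1]
ee_rot: [-179.9, 0.1, 31.3]
contact_force: [0.2, 0.9, -0.8]
width: 8.4
grasp_force: 40.7
```

>>> carry_out:
  increments:
    - [[-0.02,-0.25,0],[0,0,0.02]]
    - [[-0.04,-0.5,0],[0,0,0.035]]
    - [[-0.05,-0.7,0],[0,0,0.055]]
    - [[-0.06,-0.8,0],[0,0,0.07]]
    - [[-0.06,-0.9,0],[0,0,0.07]]
    - [[-0.06,-0.9,0],[0,0,0.07]]

```text
clock: 11.55
ee_pos: [527.8, -170.2, 238.4]
ee_rot: [-179.9, 0.1, 39.1]
contact_force: [-0.2, 0.7, -1.8]
width: 8.4
grasp_force: 40.7
```

>>> carry_out:
  increments:
    - [[-0.01,-0.15,-0.05],[0,0,0.01]]
    - [[-0.02,-0.3,-0.1],[0,0,0.02]]
    - [[-0.02,-0.45,-0.15],[0,0,0.03]]
    - [[-0.02,-0.6,-0.2],[0,0,0.046]]
    - [[-0.02,-0.68,-0.21],[0,0,0.046]]
    - [[-0.02,-0.68,-0.21],[0,0,0.046]]
    - [[-0.02,-0.68,-0.21],[0,0,0.046]]
    - [[-0.02,-0.68,-0.21],[0,0,0.046]]

```text
clock: 12.35
ee_pos: [526.7, -235.5, 218.6]
ee_rot: [180.0, -0.0, 44.6]
contact_force: [-0.8, -0.7, 0.7]
width: 8.6
grasp_force: 40.7
```

```bash
cat > fin.py <<'E'
from h import *
s=observe();print(s["clock"],s["ee_pos"],s["ee_rot"],s["width"],s["grasp_force"],s["contact_force"])
a=np.radians(134.5);f=np.array([np.cos(a),np.sin(a)]);l=np.array([-np.sin(a),np.cos(a)])
I=[]
for n in("scene","side"):
    p,d=read_camera(n);C=cloud(n,d);I.append(p[90:300,140:420,::-1])
    h=cv2.cvtColor(p,cv2.COLOR_RGB2HSV)
    m=(d>0)&np.all((C>[450,-320,110])&(C<[600,-160,235]),2)&(h[...,1]>50)&(h[...,0]>8)&(h[...,0]<30)&(p.max(2)>60)
    q=C[m];al,la=q[:,:2]@f,q[:,:2]@l
    if len(q)>20:
        print(n,len(q),"along",np.percentile(al,[2,50,98]).round(1),"lat",np.percentile(la,[1,99]).round(1),"z",np.percentile(q[:,2],[1,99]).round(1))
        A=np.c_[la-la.mean(),q[:,2]-q[:,2].mean(),np.ones(len(q))];print("tilt slopes",np.linalg.lstsq(A,al,rcond=None)[0].round(3))
    m=(d>0)&np.all((C>[570,-460,140])&(C<[740,-312,220]),2);q=C[m];print("cam front",np.percentile(q[:,:2]@f,[98,100]))
    m=(d>0)&np.all((C>[470,-110,80])&(C<[550,-30,120]),2)&(p.max(2)<70);q=C[m]
    if len(q):print("ball",np.median(q,0).round(1),q.max(0).round(1))
cv2.imwrite("pics/f.png",cv2.resize(np.hstack(I),(800,300)))
E
python3 fin.py
```

```text
12.35 [ 526.69093905 -235.46869062  218.61999729] [ 1.79993995e+02 -3.52942612e-02  4.46150986e+01] 8.568285908707121 40.71425378322601 [-0.81760183 -0.69550589  0.67360597]
scene 179 along [-543.4 -535.2 -533.8] lat [-262.3 -177.7] z [137.  231.6]
tilt slopes [ 2.70000e-02 -3.80000e-02 -5.36831e+02]
cam front [-660.11625673 -658.36831514]
ball [513.3 -63.5 103.9] [521.5 -53.9 113.7]
side 680 along [-539.  -533.1 -527.8] lat [-254.2 -162. ] z [133.3 227.9]
tilt slopes [-8.00000e-03 -1.00000e-03 -5.33238e+02]
cam front [-655.48517278 -653.74279121]
ball [500.2 -66.3 104.8] [513.5 -56.8 112.5]
```

View pics/f.png

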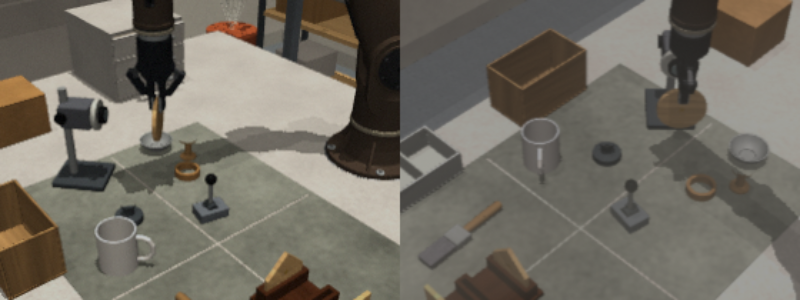

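The picture shows the disc upright and square in front of the lens (left panel (157,118), lens (98,114)), with the lever upright. The camera gap is about 118–120 mm and both centring errors are under 5 mm. I'll let it settle and hand in.

>>> carry_out:
  increments:
    - [[0,0,0],[0,0,0]]
    - [[0,0,0],[0,0,0]]
    - [[0,0,0],[0,0,0]]
    - [[0,0,0],[0,0,0]]
    - [[0,0,0],[0,0,0]]

```text
clock: 12.95
ee_pos: [526.3, -236.8, 218.3]
ee_rot: [180.0, 0.0, 44.6]
contact_force: [-0.3, 0.3, -0.6]
width: 8.7
grasp_force: 40.7
```

```bash
python3 -c "
from bench import *
s=observe();print(s['ee_pos'],s['width'],s['grasp_force'],abs(s['joint_velocities']).max());print(sign_off())"
```

```text
[ 526.3263006  -236.80975145  218.34025235] 8.653130942228149 40.71445405483246 0.09260192358451319
the job is handed in; nothing more can be done
None
```

I set the dimmer lever upright and let go of it, then handed the job in at about 13 s with the round template held steady and square to the lens, about 12 cm in front and within about 5 mm of the lens axis by my measurements; no verdict came back.

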